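# Hold a cheese block in the corner of the wire cutter

## Robot

A 7-joint arm with a two-finger parallel gripper is mounted at the origin on the work surface. World frame = base frame: x ahead of the robot, y to its left, z up, the work surface at z = 0. Lengths are in m, angles in degrees, forces in N, time in s.
With the tool pointing down it reaches from about 0.425 to 0.875 m from the base axis. Payload 4.7 kg.
Tool frame: the origin (TCP) lies between the finger pads; the fingertips stand 11 mm ahead of it and the grasp point (between the pads) lies 8 mm behind it (env.tcp_to_tips is the distance from the TCP to the fingertips, in m); z points along the fingers, y is the line along which they close (so a half turn about z gives the same grasp; the last joint's range is limited). The gripper opens to 87 mm and grips with 3 to 60 N. Pads are 19 mm wide; open, the fingers measure 117 mm over their backs; the gripper's body (75 mm by 190 mm) begins 51 mm behind the grasp point.
Start: joints at [-66.916, 18.392, -4.016, 83.108, 1.295, 78.541, -3.26], TCP at [0.246, 0.601, 0.234] pointing down, gripper open.
Joint ranges: [-163.93, 163.93], [-17.29, 119.83], [-79.2, 71.16], [3.27, 140.29], [-89.18, 269.18], [5.43, 117.66], [-154.24, 154.24]. Speed limits (degrees/s): [147.25, 147.25, 180, 180, 180, 180, 180].

## Interface

Orientations are given as [roll, pitch, yaw] about the fixed x, y, z axes, in that order (R = Rz(yaw) Ry(pitch) Rx(roll)).
In Python, from cell import env, viewer gives the robot as it stands.
- The arm moves only by the tool step_arm, never from a script. Its arguments are lists of equal length, an entry for each row: "delta_pos": the shift along the tool's x, y, z in units of 0.2 m (1.0 is 0.2 m), a list of three; "rot": the turn, a rotation vector about the tool's x, y, z in units of 1.5 rad (1.0 is 1.5 rad), a list of three; "gripper": the gripper command: -1 is shut, 1 is fully open, values between are in proportion. A call has 1 to 20 rows; each row is the pose to reach, as a shift and turn from the pose commanded when the call began, along the tool's axes at that moment; what a row does not reach only later rows make up. A row lasts 1/8 s, in which the tool goes at most 62.5 mm and 10.7 degrees, less where a joint would pass 70% of its speed; a pose out of reach is approached as far as the arm can. A call with a number of a shift or a turn outside -1 to 1 is refused whole. A call with a gripper value outside its range is refused whole. The fingers move at their own pace and stop on an object; "squeeze" is the grip in N (left out, the last holds). Time passes only in rows, so rows that repeat a pose let the fingers close. It gives the time, the measured TCP pose, the force, the opening and the grip force at its end, in the units of the state.
- env.get_obs(): the state, without advancing time (a new reading comes with each control period).
- viewer.read_camera(name): name is "scene" or "top" or "wrist"; returns a dict with "img" (384x512x3 uint8, red, green, blue), "fx", "fy", "cx", "cy" (pixels), "pose" (4x4, takes a point from camera to world coordinates). Camera axes: x right, y down, z forward; pixel columns grow to the right and rows downward; lengths in m; the calibration is good to about 2 mm. A picture is of the moment at which its call begins. There is no depth.
- env.sign_off(): hands the job in; it is judged then, once.
The state is a dict: "time_s": time; "qpos": joint angles; "joint_velocities": joint speeds; "effort": joint torques, N m; "tool_pos": TCP position; "tool_rot": TCP orientation; "force": force on the tool from outside, world axes, zero at the start; "wrist_torque": the same for the moment, N m; "grip_width": finger opening in m; "grasp_force": force on a finger pad.
Only numpy, scipy, OpenCV 4.12 (cv2) and the standard library are available. Lean on these libraries where they do the work, as an engineer would, in place of code of your own. Each camera call takes 0.05 s, during which the arm holds its last target. There are 200 camera calls.

## Task

The block of herb cheese is next to be portioned on the wire cutter. The cutter's stop and wire bow can be clamped on the rail either way round, so first see on which side of the stop the bow stands, then set the block on the board on that side with its long side along the back fence and slide it gently into the corner, until it is flat on the board and flush against the back fence and the stop at the same time. Finish while still holding it there, lightly pressed against both and with the gripper well beyond the wire's slot (not on the portion between stop and slot), ready for the cut; leave the bow and the other cheeses alone.

Things in the scene. Friction and masses are not known exactly. Their poses are not given: they have to be found in the camera images.
- block: The block of pale herb cheese with red and green specks, firm, 56 mm (its x) by 140 mm (its y, long) by 62 mm high, about 0.5 kg (0.4 to 0.63), the same either way round; it slides easily on board, fence and stop (friction about 0.3). It lies flat on the table to the left or right of the cutter. Origin: centre of its underside, z up.
- cutter: The wire cutter's fixed white board, 180 by 300 mm, top 20 mm above the table, straight ahead of the robot, with some yaw. Origin at table level, on the middle of its width; the board runs from x = -95 to +85 mm. x points away from the robot to the back fence, y to the left along the fence, z up. Two wire slots run along x at y = -18.5 and +18.5 mm. A rail runs along the rear edge.
- fence: The fixed steel back fence along the rear edge of the board, 300 mm long, 8 mm thick, its top 26 mm above the board. Its front face, against which the block goes, is the plane x = +85 mm in the cutter's frame. Origin: at board level, 4 mm behind the face; axes as the cutter's.
- stop: The portion stop: an upright aluminium plate square to the fence, clamped immovably on the rail at one slot. 10 mm thick (y), it reaches 80 mm forward from the fence's face, 50 mm above the board; clamp and knob behind the fence are 66 mm high. Origin: board level, 25 mm behind the fence's face, mid-thickness; axes as the cutter's. Its faces lie at y = +5 and -5 mm.
- bow_base: The wire bow's clamp on the rail, at the other slot, 37 mm from the stop in the cutter's +y or -y. Origin: board level, 25 mm behind the fence's face, in the wire's plane (the slot in use); axes as the cutter's. The block goes on this side of the stop. The raised bow stands behind the fence in this plane, leaning back, up to 0.36 m above the table.
- bow (a joint): Hinge of the wire bow: 0 raised and leaning back at rest (as it is at the start and must stay), growing to 1.92 rad as it is pulled down into the slot.
- red_cheese: Small wheel in red wax with a round white label, 90 mm across, 36 mm high, lying on the other side of the cutter from the block. Origin: centre of its underside.
- green_cheese: Small yellow and green wheel, 90 mm across, 36 mm high, behind on the left. Origin: centre of its underside.
- pack_a: Vacuum-packed pale portion, 85 by 70 by 28 mm with a flat clear pouch edge, behind on the right. Origin: centre of its underside.
Mind the look-alikes: they are no part of the job. What is shaped like the block but black or pink is not meant.

How it is judged (in metres and radians):
At the end, for the whole second after the job is handed in: Block at rest, flat on the board (4 mm, 2.3 deg), along the back fence (3 mm, 2.3 deg), one end at the stop's face that looks to the bow (4 mm), pressing on fence and stop with 1 to 35 N each, held by the gripper with the grasp point 20 mm or more beyond the wire's plane; bow raised (under 0.1 rad) (contact force between block and fence between 1 and 35 N and contact force between block and stop between 1 and 35 N and contact force between the fingers and block above 1 N and x of block in the frame of cutter between 0.054 and 0.06 m and z of block in the frame of cutter between 0.016 and 0.024 m and angle between the y axis of block and the y axis of cutter, either way round below 0.04 rad and angle between block's own z axis and vertical below 0.04 rad and linear speed of block below 0.01 m/s and value of joint bow below 0.1 rad and ((y of bow_base in the frame of stop above 0 m and y of block in the frame of stop between 0.071 and 0.079 m and y of the grasp point in the frame of bow_base above 0.02 m) or (y of bow_base in the frame of stop below 0 m and y of block in the frame of stop between -0.079 and -0.071 m and y of the grasp point in the frame of bow_base below -0.02 m))); the arm keeps its last pose, push and grip.
It fails at once if the block is rammed against the back fence or the stop (over 60 N) (contact force between block and fence above 60 N or contact force between block and stop above 60 N).
It fails at once if the wire bow is knocked or pulled down (over 0.2 rad) (value of joint bow above 0.2 rad).
It fails at once if another cheese is pushed away (over 30 mm) (distance of any of red_cheese, green_cheese, pack_a from where it was at the start of the episode above 0.03 m).
It also fails if it takes over 64 s, if anything falls off the work surface, if the arm or the gripper's body presses on something with over 40 N, if the wrist force passes 120 N, or if a joint passes its speed limit or range.

## Working session

There is one attempt and no reset: what is moved stays moved. The work goes in short steps, Python scripts to look and compute and a tool call to move; the robot and the scene stay as the last step left them, time stands still between calls to the robot, and variables do not carry over. Pictures are saved under pics/ and viewed, at most 10 in all, crops included, and the job is handed in when it is done.

Besides the shell and the picture viewer there is one more tool, called after ">>>" by a JSON object that holds its "method" and its "body". step_arm: Moves the arm, as the interface text tells. Shifts and turns lie within -1 to 1; 1 stands for 0.2 m of shift or 1.5 rad of turn. Its arguments: {"type":"object","properties":{"delta_pos":{"type":"array"},"rot":{"type":"array"},"gripper":{"type":"array"},"squeeze":{"type":"number"}},"required":["delta_pos","rot","gripper"]}

```bash
mkdir -p pics; python3 - <<'E'
from cell import env, viewer
import cv2,pickle
d={}
for n in("scene","top"):
    c=viewer.read_camera(n);d[n]=c
    cv2.imwrite(f"pics/{n}0.png",cv2.resize(c["img"][:,:,::-1],(800,600),interpolation=cv2.INTER_CUBIC))
    print(n,c["fx"],c["fy"],c["cx"],c["cy"],c["pose"].round(4).tolist())
pickle.dump(d,open("c0.pkl","wb"))
o=env.get_obs();print(o)
E
```

```text
scene 492.77645092687334 492.77645092687334 254.07454785214372 195.168971055849 [[0.8974, 0.2891, -0.3332, 1.1671], [0.4406, -0.6245, 0.6449, -1.225], [-0.0217, -0.7256, -0.6878, 1.3417], [0.0, 0.0, 0.0, 1.0]]
top 499.7875025980398 499.7875025980398 256.84640968171647 196.5194584873884 [[-0.0219, -0.9937, 0.1101, 0.3612], [-0.9998, 0.0222, 0.0014, -0.0435], [-0.0039, -0.11, -0.9939, 1.565], [0.0, 0.0, 0.0, 1.0]]
{'time_s': 0.1, 'qpos': array([-66.91722596,  18.43590218,  -4.01487834,  83.16914063,
         1.29500676,  78.53912776,  -3.25875134]), 'joint_velocities': array([-0.11954968, -0.08811004, -0.02938071, -0.13918477,  0.05958752,
        0.03120573, -0.07246258]), 'effort': array([ 5.62191497e-05, -4.92569947e+01, -4.05807188e-01, -3.13399994e+01,
       -6.42835326e-02,  3.94646998e-02,  7.00328542e-05]), 'tool_pos': array([0.24625387, 0.60103301, 0.23254765]), 'tool_rot': array([-1.79901058e+02,  5.62304993e-03,  1.57727483e+02]), 'force': array([-0.23982906,  0.72231865,  0.45598852]), 'wrist_torque': array([ 0.03577513, -0.01902871, -0.01501953]), 'grasp_force': 0.0, 'grip_width': 0.08681895794089645}
```

View pics/scene0.png

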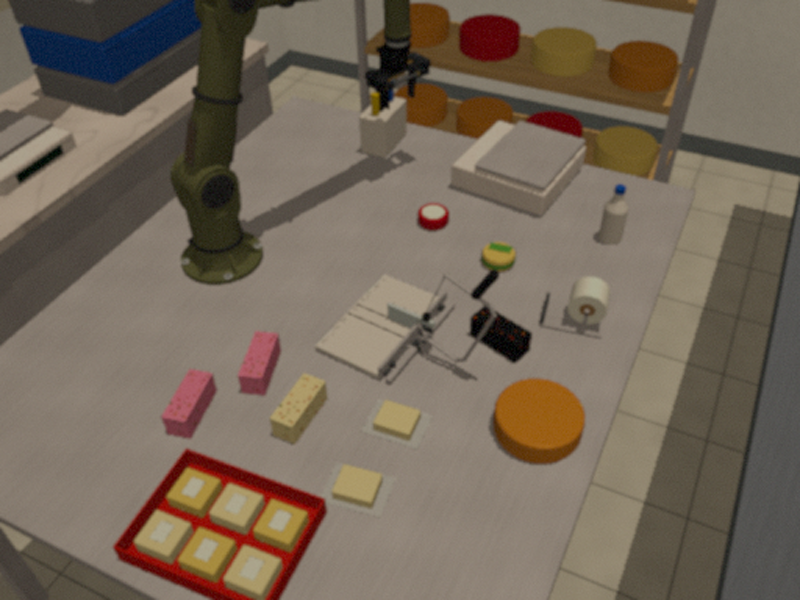

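View pics/top0.png

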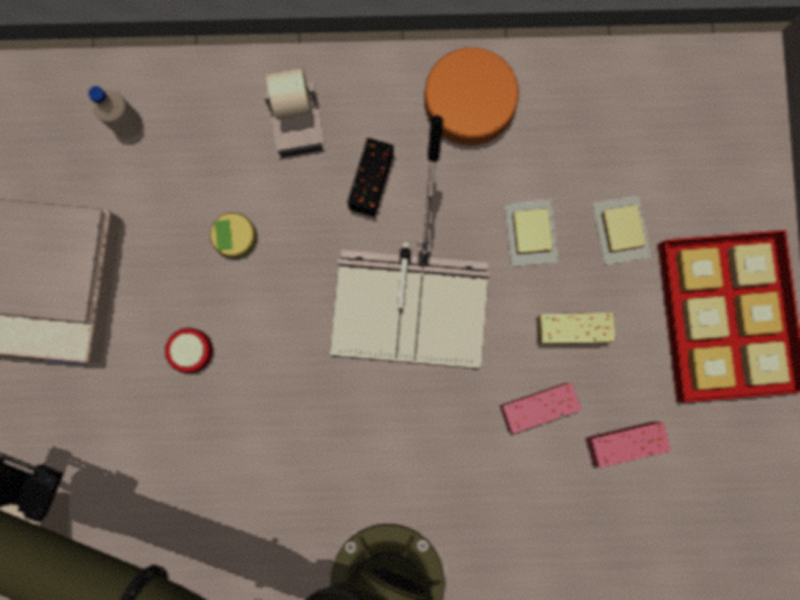

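The bow (clamp at ~(424,258), wire leaning back) stands right of the stop (~(404,280)), i.e. on cutter −y. The herb block is at ~(577,328), to the right of the cutter. I'll take an enlarged crop for corners.

```bash
python3 - <<'E'
import cv2,pickle
d=pickle.load(open("c0.pkl","rb"))
i=d["top"]["img"][150:240,205:400,::-1]
cv2.imwrite("pics/crop.png",cv2.resize(i,None,fx=4,fy=4,interpolation=cv2.INTER_CUBIC))
E
```

```text
(no output)
```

View pics/crop.png

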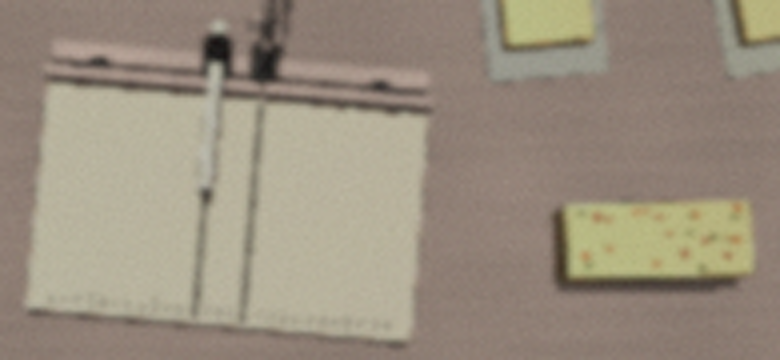

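```bash
cat > h.py <<'E'
import numpy as np
from scipy.spatial.transform import Rotation as R
def ray(c,u,v,z):
    P=c["pose"];d=P[:3,:3]@np.array([(u-c["cx"])/c["fx"],(v-c["cy"])/c["fy"],1]);o=P[:3,3]
    return o+d*(z-o[2])/d[2]
def proj(c,p):
    P=c["pose"];q=P[:3,:3].T@(np.asarray(p)-P[:3,3]);return c["fx"]*q[0]/q[2]+c["cx"],c["fy"]*q[1]/q[2]+c["cy"]
def delta(o,pos,rpy):
    A=R.from_euler("xyz",o["tool_rot"],degrees=True);B=R.from_euler("xyz",rpy,degrees=True)
    return (A.inv().apply(np.asarray(pos)-o["tool_pos"])/.2).round(4),((A.inv()*B).as_rotvec()/1.5).round(4)
E
python3 - <<'E'
import pickle,numpy as np
from h import *
c=pickle.load(open("c0.pkl","rb"))["top"]
f=lambda x,y,z:ray(c,205+(x+.5)/4-.5,150+(y+.5)/4-.5,z)
for n,l,z in(("board FL FR BL BR",[(25,311),(410,342),(47,85),(428,112)],.02),("slotsL f, R f, R rear",[(195,317),(243,322),(262,97)],.02),("stop top front/back",[(206,190),(216,65)],.07),("block",[(566,204),(750,201),(752,272),(568,277)],.062)):
    p=np.array([f(*q,z)for q in l]);print(n,p.round(4).tolist(),p.mean(0).round(4))
    for a,b in((0,1),(-2,-1)):
        e=p[b]-p[a];print("  ang",np.degrees(np.arctan2(e[1],e[0])).round(2),np.linalg.norm(e).round(4))
E
```

```text
board FL FR BL BR [[0.4395, 0.1029, 0.02], [0.4091, -0.1936, 0.02], [0.6158, 0.0836, 0.02], [0.5878, -0.2135, 0.02]] [ 0.5131 -0.0552  0.02  ]
  ang -95.86 0.298
  ang -95.39 0.2984
slotsL f, R f, R rear [[0.432, -0.0284, 0.02], [0.4274, -0.0653, 0.02], [0.6026, -0.0843, 0.02]] [ 0.4873 -0.0593  0.02  ]
  ang -97.2 0.0372
  ang -6.19 0.1762
stop top front/back [[0.525, -0.0391, 0.07], [0.62, -0.0488, 0.07]] [ 0.5725 -0.0439  0.07  ]
  ang -5.79 0.0956
  ang -5.79 0.0956
block [[0.5092, -0.3107, 0.062], [0.5083, -0.4496, 0.062], [0.4547, -0.4483, 0.062], [0.454, -0.3099, 0.062]] [ 0.4815 -0.3796  0.062 ]
  ang -90.34 0.1389
  ang 90.29 0.1384
```

>>> {"method": "step_arm", "body": {"delta_pos": [[-0.3,-0.3,0],[-0.6,-0.6,0],[-0.9,-0.9,0],[-1,-1,0],[-1,-1,0],[-1,-1,0],[-1,-1,0],[-1,-1,0]], "rot": [[0,0,0.1],[0,0,0.22],[0,0,0.34],[0,0,0.46],[0,0,0.58],[0,0,0.7],[0,0,0.79],[0,0,0.79]], "gripper": [1,1,1,1,1,1,1,1], "squeeze": 25}}

```text
time_s: 1.1
tool_pos: [0.3555, 0.3403, 0.2333]
tool_rot: [-180.0, 0.0, 89.9]
force: [-0.5, 0.2, -0.7]
grip_width: 0.0868
grasp_force: 0.0
```

>>> {"method": "step_arm", "body": {"delta_pos": [[-0.25,0.17,0],[-0.5,0.35,0],[-0.75,0.52,0],[-1,0.7,0],[-1,0.7,0]], "rot": [[0,0,0],[0,0,0],[0,0,0],[0,0,0],[0,0,0]], "gripper": [1,1,1,1,1]}}

```text
time_s: 1.72
tool_pos: [0.4974, 0.1346, 0.2336]
tool_rot: [179.9, 0.1, 89.4]
force: [-1.0, 0.1, -0.4]
grip_width: 0.0871
grasp_force: 0.0
```

>>> {"method": "step_arm", "body": {"delta_pos": [[-0.25,0,0],[-0.5,0,0],[-0.75,0,0],[-1,0,0],[-1,0,0]], "rot": [[0,0,0],[0,0,0],[0,0,0],[0,0,0],[0,0,0]], "gripper": [1,1,1,1,1]}}

```text
time_s: 2.35
tool_pos: [0.494, -0.0634, 0.2337]
tool_rot: [180.0, 0.0, 89.6]
force: [0.3, 1.6, 0.6]
grip_width: 0.0869
grasp_force: 0.0
```

>>> {"method": "step_arm", "body": {"delta_pos": [[-0.25,0,0],[-0.5,0,0],[-0.75,0,0],[-1,0,0],[-1,0,0],[-1,0,0]], "rot": [[0,0,0],[0,0,0],[0,0,0],[0,0,0],[0,0,0],[0,0,0]], "gripper": [1,1,1,1,1,1]}}

```text
time_s: 3.1
tool_pos: [0.4947, -0.2575, 0.233]
tool_rot: [-180.0, -0.1, 90.0]
force: [-1.1, -0.1, -1.1]
grip_width: 0.0868
grasp_force: 0.0
```

>>> {"method": "step_arm", "body": {"delta_pos": [[-0.25,-0.03,0],[-0.5,-0.066,0],[-0.735,-0.066,0.2],[-0.735,-0.066,0.4],[-0.735,-0.066,0.4],[-0.735,-0.066,0.4]], "rot": [[0,0,0],[0,0,0],[0,0,0],[0,0,0],[0,0,0],[0,0,0]], "gripper": [1,1,1,1,1,1]}}

```text
time_s: 3.85
tool_pos: [0.4823, -0.4051, 0.1548]
tool_rot: [179.9, -0.0, 90.0]
force: [-0.7, -0.3, 0.6]
grip_width: 0.0871
grasp_force: 0.0
```

```bash
python3 - <<'E'
from cell import env, viewer
import cv2
from h import *
c=viewer.read_camera("wrist")
i=c["img"][:,:,::-1].copy()
o=env.get_obs();print(o["tool_pos"],o["tool_rot"])
for sx,sy in((1,1),(1,-1),(-1,-1),(-1,1)):
    u,v=proj(c,[.4815+.028*sx,-.3796+.07*sy,.062]);print(u,v)
    cv2.circle(i,(int(round(u)),int(round(v))),2,(255,0,0),-1)
cv2.imwrite("pics/w1.png",cv2.resize(i,(800,600),interpolation=cv2.INTER_CUBIC))
import pickle;pickle.dump(c,open("w1.pkl","wb"))
E
```

```text
[ 0.48230071 -0.40572271  0.15549092] [1.79827705e+02 2.95129550e-02 9.00094229e+01]
294.2007494474769 62.10698226420881
289.24274545354064 243.70599164374107
220.86199439823818 243.73009657817371
215.8040216022613 62.080104203449125
```

View pics/w1.png

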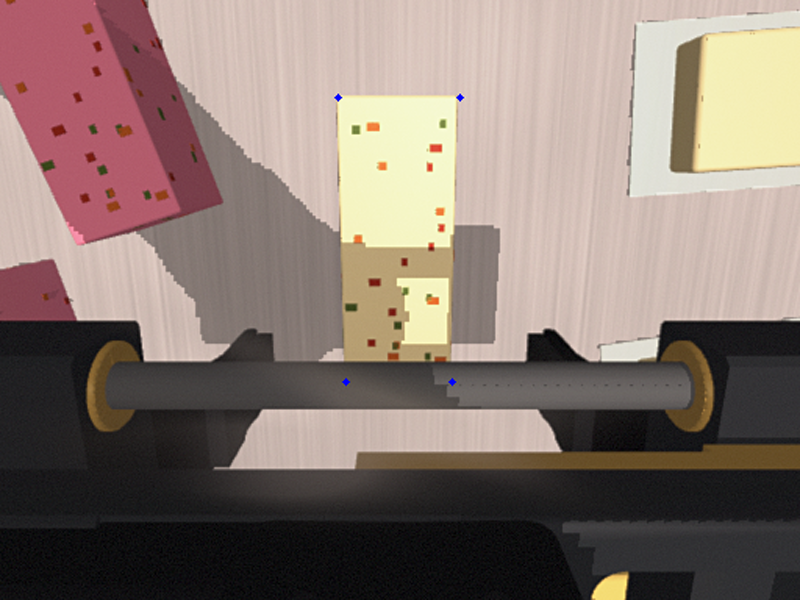

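>>> {"method": "step_arm", "body": {"delta_pos": [[0,-0.006,0.15],[0,-0.006,0.3],[0,-0.006,0.45],[0,-0.006,0.557],[0,-0.006,0.557],[0,-0.006,0.557],[0,-0.006,0.557],[0,-0.006,0.557],[0,-0.006,0.557],[0,-0.006,0.557],[0,-0.006,0.557],[0,-0.006,0.557],[0,-0.006,0.557],[0,-0.006,0.557]], "rot": [[0,0,0],[0,0,0],[0,0,0],[0,0,0],[0,0,0],[0,0,0],[0,0,0],[0,0,0],[0,0,0],[0,0,0],[0,0,0],[0,0,0],[0,0,0],[0,0,0]], "gripper": [1,1,1,1,1,-1,-1,-1,-1,-1,-1,-1,-1,-1], "squeeze": 45}}

```text
time_s: 5.65
tool_pos: [0.4799, -0.4071, 0.0427]
tool_rot: [179.9, 0.0, 89.8]
force: [3.2, -1.6, 4.8]
grip_width: 0.0552
grasp_force: 45.0
```

>>> {"method": "step_arm", "body": {"delta_pos": [[0,0,-0.08],[0,0,-0.18],[0,0,-0.3],[0,0,-0.3],[0,0,-0.3]], "rot": [[0,0,0],[0,0,0],[0,0,0],[0,0,0],[0,0,0]], "gripper": [-1,-1,-1,-1,-1]}}

```text
time_s: 6.28
tool_pos: [0.4784, -0.4062, 0.1014]
tool_rot: [-179.9, -0.1, 89.8]
force: [0.8, 0.2, -6.1]
grip_width: 0.0555
grasp_force: 45.0
```

>>> {"method": "step_arm", "body": {"delta_pos": [[0.1,0.04,0],[0.25,0.08,0],[0.4,0.12,0],[0.55,0.16,0],[0.7,0.2,0],[0.8,0.23,0],[0.9,0.25,0],[0.9,0.25,0],[0.9,0.25,0]], "rot": [[0,0,0.01],[0,0,0.02],[0,0,0.03],[0,0,0.04],[0,0,0.05],[0,0,0.06],[0,0,0.066],[0,0,0.066],[0,0,0.066]], "gripper": [-1,-1,-1,-1,-1,-1,-1,-1,-1]}}

```text
time_s: 7.4
tool_pos: [0.5287, -0.2278, 0.1016]
tool_rot: [-179.9, 0.0, 84.1]
force: [-0.7, -0.6, -5.5]
grip_width: 0.0558
grasp_force: 45.0
```

```bash
python3 - <<'E'
from cell import env, viewer
import cv2
from h import *
c=viewer.read_camera("wrist")
i=c["img"][:,:,::-1].copy()
o=env.get_obs();print(o["tool_pos"],o["tool_rot"],o["force"])
print(delta(o,[.5448,-.1622,.0927],[180,0,84.15]))
a=np.radians(-5.85);X=np.array([np.cos(a),np.sin(a),0]);Y=np.array([-X[1],X[0],0]);O=np.array([.5185,-.0555,0])
# predicted fence lower line, stop right face, slot
def pt(x,y,z):return tuple(int(round(q)) for q in proj(c,O+x*X+y*Y+np.array([0,0,z])))
for A,B in(((.085,-.15,.046),(.085,.15,.046)),((.005,.0135,.07),(.085,.0135,.07)),((-.095,-.15,.02),(-.095,.15,.02)),((-.095,-.0185,.02),(.085,-.0185,.02)),((-.095,-.15,.02),(.085,-.15,.02))):
    cv2.line(i,pt(*A),pt(*B),(255,0,0),1)
cv2.imwrite("pics/w2.png",cv2.resize(i,(800,600),interpolation=cv2.INTER_CUBIC))
E
```

```text
[ 0.52870908 -0.22817762  0.10176844] [-1.79945524e+02  5.12666244e-02  8.40785657e+01] [-0.08547609 -0.17949892 -4.95714846]
(array([0.3365, 0.046 , 0.045 ]), array([-0.0006,  0.0006, -0.0008]))
```

View pics/w2.png

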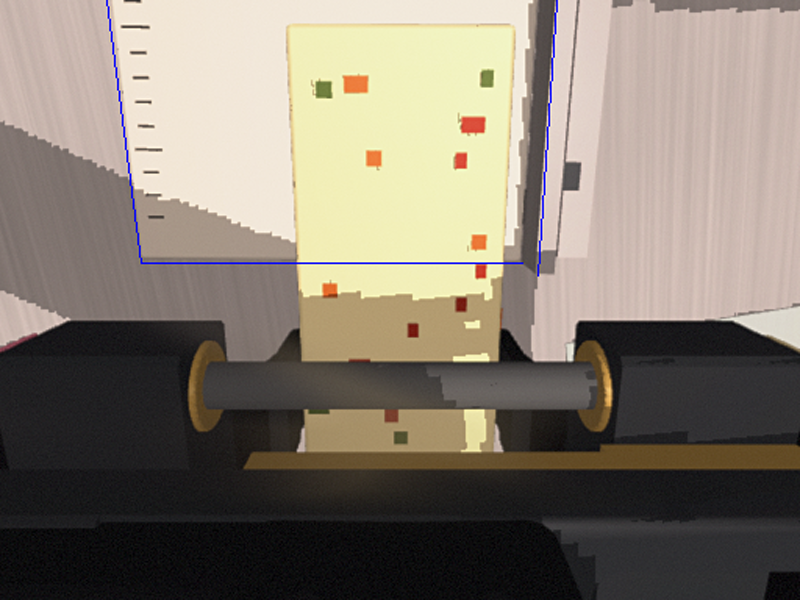

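>>> {"method": "step_arm", "body": {"delta_pos": [[0.1,0.015,0],[0.2,0.03,0],[0.3,0.046,0],[0.336,0.046,0.05],[0.336,0.046,0.1],[0.336,0.046,0.15],[0.336,0.046,0.17],[0.336,0.046,0.17],[0.336,0.046,0.17]], "rot": [[0,0,0],[0,0,0],[0,0,0],[0,0,0],[0,0,0],[0,0,0],[0,0,0],[0,0,0],[0,0,0]], "gripper": [-1,-1,-1,-1,-1,-1,-1,-1,-1]}}

```text
time_s: 8.57
tool_pos: [0.5458, -0.1614, 0.0685]
tool_rot: [180.0, 0.0, 84.1]
force: [-0.5, 0.4, -6.3]
grip_width: 0.0558
grasp_force: 45.0
```

>>> {"method": "step_arm", "body": {"delta_pos": [[0,0,0.008],[0,0,0.015],[0,0,0.02],[0,0,0.02]], "rot": [[0,0,0],[0,0,0],[0,0,0],[0,0,0]], "gripper": [-1,-1,-1,-1]}}

```text
time_s: 9.07
tool_pos: [0.5455, -0.1609, 0.0641]
tool_rot: [-180.0, -0.0, 84.2]
force: [-0.7, 0.8, -5.7]
grip_width: 0.0556
grasp_force: 45.0
```

Still airborne; go down in 1 mm increments.

>>> {"method": "step_arm", "body": {"delta_pos": [[0,0,0.003],[0,0,0.005],[0,0,0.005]], "rot": [[0,0,0],[0,0,0],[0,0,0]], "gripper": [-1,-1,-1]}}

```text
time_s: 9.45
tool_pos: [0.5456, -0.161, 0.0631]
tool_rot: [-180.0, -0.0, 84.2]
force: [-0.3, 0.1, -6.0]
grip_width: 0.0554
grasp_force: 45.0
```

>>> {"method": "step_arm", "body": {"delta_pos": [[0,0,0.003],[0,0,0.005],[0,0,0.005]], "rot": [[0,0,0],[0,0,0],[0,0,0]], "gripper": [-1,-1,-1]}}

```text
time_s: 9.82
tool_pos: [0.5457, -0.1611, 0.0627]
tool_rot: [180.0, -0.0, 84.1]
force: [-2.9, 1.2, 2.2]
grip_width: 0.0553
grasp_force: 45.0
```

>>> {"method": "step_arm", "body": {"delta_pos": [[0,0.02,0],[0,0.04,0],[0,0.06,0],[0,0.075,0],[0.02,0.075,0],[0.04,0.075,0],[0.06,0.075,0],[0.07,0.075,0],[0.07,0.075,0]], "rot": [[0,0,0],[0,0,0],[0,0,0],[0,0,0],[0,0,0],[0,0,0],[0,0,0],[0,0,0],[0,0,0]], "gripper": [-1,-1,-1,-1,-1,-1,-1,-1,-1]}}

```text
time_s: 10.95
tool_pos: [0.5627, -0.1486, 0.0627]
tool_rot: [179.9, 0.0, 84.2]
force: [0.3, -2.7, 6.1]
grip_width: 0.0554
grasp_force: 45.0
```

```bash
python3 - <<'E'
from cell import env, viewer
import cv2
from h import *
o=env.get_obs();print(o["tool_pos"],o["tool_rot"],o["force"])
c=viewer.read_camera("wrist");a=c["img"][:,:,::-1]
cv2.imwrite("pics/w3.png",cv2.resize(a,(800,600),interpolation=cv2.INTER_CUBIC))
E
```

```text
[ 0.56265887 -0.14861998  0.06268545] [1.79908590e+02 8.04267825e-03 8.41734296e+01] [ 0.31271463 -2.67948938  6.07304277]
```

View pics/w3.png

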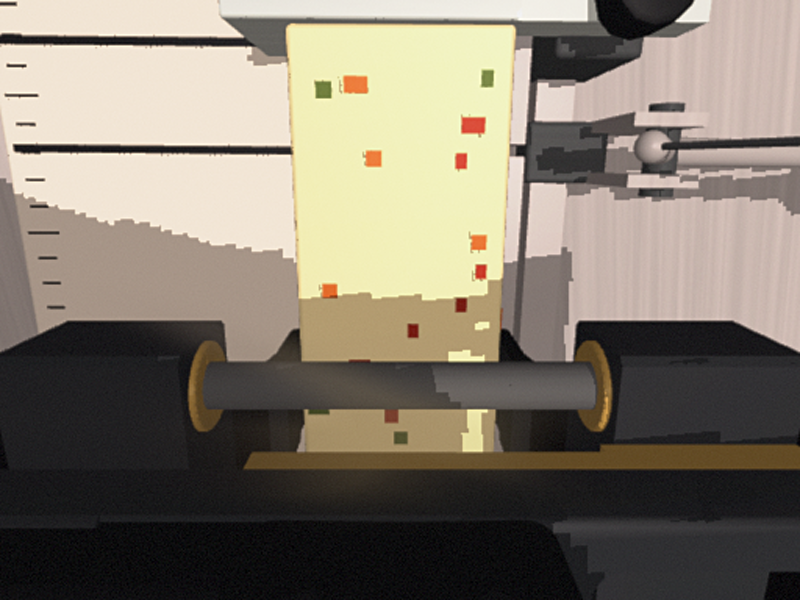

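>>> {"method": "step_arm", "body": {"delta_pos": [[0,0.004,-0.0015],[0,0.008,-0.0015],[0,0.01,-0.0015],[0,0.01,-0.0015]], "rot": [[0,0,0],[0,0,0],[0,0,0],[0,0,0]], "gripper": [-1,-1,-1,-1]}}

```text
time_s: 11.5
tool_pos: [0.5628, -0.1486, 0.0627]
tool_rot: [-179.9, -0.1, 84.2]
force: [-5.2, -2.5, 9.3]
grip_width: 0.056
grasp_force: 45.0
```

>>> {"method": "step_arm", "body": {"delta_pos": [[0,0.002,0],[0,0.004,0],[0,0.005,0],[0,0.005,0]], "rot": [[0,0,0],[0,0,0],[0,0,0],[0,0,0]], "gripper": [-1,-1,-1,-1]}}

```text
time_s: 12.0
tool_pos: [0.5632, -0.1485, 0.0628]
tool_rot: [-179.8, -0.1, 84.1]
force: [-6.0, -1.8, 10.5]
grip_width: 0.056
grasp_force: 45.0
```

>>> {"method": "step_arm", "body": {"delta_pos": [[0,0.002,0],[0,0.004,0],[0,0.005,0],[0,0.005,0]], "rot": [[0,0,0],[0,0,0],[0,0,0],[0,0,0]], "gripper": [-1,-1,-1,-1]}}

```text
time_s: 12.5
tool_pos: [0.5642, -0.1484, 0.0628]
tool_rot: [-179.8, -0.1, 84.2]
force: [-7.3, -1.5, 11.1]
grip_width: 0.0556
grasp_force: 45.0
```

>>> {"method": "step_arm", "body": {"delta_pos": [[0,0,-0.002],[0,0,-0.004],[0,0,-0.004]], "rot": [[0,0,0],[0,0,0],[0,0,0]], "gripper": [-1,-1,-1]}}

```text
time_s: 12.88
tool_pos: [0.5646, -0.1482, 0.0628]
tool_rot: [-179.8, -0.1, 84.2]
force: [-4.1, -1.5, 4.8]
grip_width: 0.0557
grasp_force: 45.0
```

>>> {"method": "step_arm", "body": {"delta_pos": [[0,0.001,-0.001],[0,0.003,-0.002],[0,0.005,-0.002],[0,0.005,-0.002]], "rot": [[0,0,0],[0,0,0],[0,0,0],[0,0,0]], "gripper": [-1,-1,-1,-1]}}

```text
time_s: 13.38
tool_pos: [0.5664, -0.148, 0.0628]
tool_rot: [-179.9, -0.1, 84.2]
force: [-1.6, 1.5, -4.2]
grip_width: 0.0558
grasp_force: 45.0
```

>>> {"method": "step_arm", "body": {"delta_pos": [[0,0.002,0],[0,0.004,0],[0,0.005,0],[0,0.005,0]], "rot": [[0,0,0],[0,0,0],[0,0,0],[0,0,0]], "gripper": [-1,-1,-1,-1]}}

```text
time_s: 13.88
tool_pos: [0.5666, -0.1482, 0.0629]
tool_rot: [-179.8, -0.1, 84.2]
force: [-3.7, 2.4, -4.3]
grip_width: 0.056
grasp_force: 45.0
```

>>> {"method": "step_arm", "body": {"delta_pos": [[0,0.002,0],[0,0.004,0],[0,0.005,0],[0,0.005,0]], "rot": [[0,0,0],[0,0,0],[0,0,0],[0,0,0]], "gripper": [-1,-1,-1,-1]}}

```text
time_s: 14.38
tool_pos: [0.5666, -0.1482, 0.0629]
tool_rot: [-179.7, -0.1, 84.1]
force: [-7.1, 3.4, -1.0]
grip_width: 0.0556
grasp_force: 45.0
```

>>> {"method": "step_arm", "body": {"delta_pos": [[0.004,0,0],[0.008,0,0],[0.01,0,0],[0.01,0,0]], "rot": [[0,0,0],[0,0,0],[0,0,0],[0,0,0]], "gripper": [-1,-1,-1,-1]}}

```text
time_s: 14.88
tool_pos: [0.5667, -0.1481, 0.0629]
tool_rot: [-179.7, 0.0, 84.1]
force: [-6.6, 1.2, -2.8]
grip_width: 0.0557
grasp_force: 45.0
```

>>> {"method": "step_arm", "body": {"delta_pos": [[0.004,0,0],[0.008,0,0],[0.01,0,0],[0.01,0,0]], "rot": [[0,0,0],[0,0,0],[0,0,0],[0,0,0]], "gripper": [-1,-1,-1,-1]}}

```text
time_s: 15.38
tool_pos: [0.5668, -0.1477, 0.063]
tool_rot: [-179.8, 0.1, 84.0]
force: [-7.2, -2.2, -3.1]
grip_width: 0.0558
grasp_force: 45.0
```

>>> {"method": "step_arm", "body": {"delta_pos": [[0.002,0,0],[0.004,0,0],[0.005,0,0],[0.005,0,0]], "rot": [[0,0,0],[0,0,0],[0,0,0],[0,0,0]], "gripper": [-1,-1,-1,-1]}}

```text
time_s: 15.88
tool_pos: [0.5668, -0.1473, 0.0631]
tool_rot: [-179.8, 0.2, 84.0]
force: [-6.4, -2.7, -3.4]
grip_width: 0.0557
grasp_force: 45.0
```

>>> {"method": "step_arm", "body": {"delta_pos": [[0.002,0,0],[0.004,0,0],[0.005,0,0],[0.005,0,0]], "rot": [[0,0,0],[0,0,0],[0,0,0],[0,0,0]], "gripper": [-1,-1,-1,-1]}}

```text
time_s: 16.38
tool_pos: [0.5669, -0.1463, 0.0631]
tool_rot: [-179.8, 0.2, 84.0]
force: [-7.1, -3.7, -2.7]
grip_width: 0.0559
grasp_force: 45.0
```

>>> {"method": "step_arm", "body": {"delta_pos": [[0.002,0,0],[0.004,0,0],[0.005,0,0],[0.005,0,0]], "rot": [[0,0,0],[0,0,0],[0,0,0],[0,0,0]], "gripper": [-1,-1,-1,-1]}}

```text
time_s: 16.88
tool_pos: [0.567, -0.1454, 0.0631]
tool_rot: [-179.8, 0.2, 84.0]
force: [-6.6, -2.3, -3.3]
grip_width: 0.0558
grasp_force: 45.0
```

>>> {"method": "step_arm", "body": {"delta_pos": [[0.002,0,0],[0.004,0,0],[0.005,0,0],[0.005,0,0]], "rot": [[0,0,0],[0,0,0],[0,0,0],[0,0,0]], "gripper": [-1,-1,-1,-1]}}

```text
time_s: 17.38
tool_pos: [0.567, -0.1454, 0.0631]
tool_rot: [-179.8, 0.2, 83.9]
force: [-6.2, -4.8, -3.9]
grip_width: 0.0558
grasp_force: 45.0
```

>>> {"method": "step_arm", "body": {"delta_pos": [[0.002,0,0],[0.004,0,0],[0.005,0,0],[0.005,0,0]], "rot": [[0,0,0],[0,0,0],[0,0,0],[0,0,0]], "gripper": [-1,-1,-1,-1]}}

```text
time_s: 17.88
tool_pos: [0.567, -0.1453, 0.0631]
tool_rot: [-179.8, 0.3, 83.9]
force: [-5.8, -7.2, -3.5]
grip_width: 0.0557
grasp_force: 45.0
```

>>> {"method": "step_arm", "body": {"delta_pos": [[0.002,0.001,0.001],[0.004,0.003,0.002],[0.006,0.005,0.003],[0.006,0.005,0.003],[0.006,0.005,0.003],[0.006,0.005,0.003],[0.006,0.005,0.003],[0.006,0.005,0.003]], "rot": [[0,0,0],[0,0,0],[0,0,0],[0,0,0],[0,0,0],[0,0,0],[0,0,0],[0,0,0]], "gripper": [-1,-1,-1,-1,-1,-1,-1,-1]}}

```text
time_s: 18.88
tool_pos: [0.5671, -0.1453, 0.0631]
tool_rot: [-179.7, 0.4, 83.9]
force: [-10.8, -6.6, 1.8]
grip_width: 0.0558
grasp_force: 45.0
```

```bash
python3 - <<'E'
from cell import env, viewer
import cv2
o=env.get_obs();print(o["tool_pos"],o["tool_rot"],o["force"])
a=viewer.read_camera("wrist")["img"][:260,:,::-1]
b=viewer.read_camera("scene")["img"][150:270,190:370,::-1]
cv2.imwrite("pics/w4.png",cv2.resize(a,(800,406),interpolation=cv2.INTER_CUBIC))
cv2.imwrite("pics/s4.png",cv2.resize(b,(720,480),interpolation=cv2.INTER_CUBIC))
E
```

```text
[ 0.56707727 -0.14532969  0.0630706 ] [-179.70167154    0.35456509   83.89704736] [-10.77904188  -6.60442355   1.83312644]
```

View pics/w4.png

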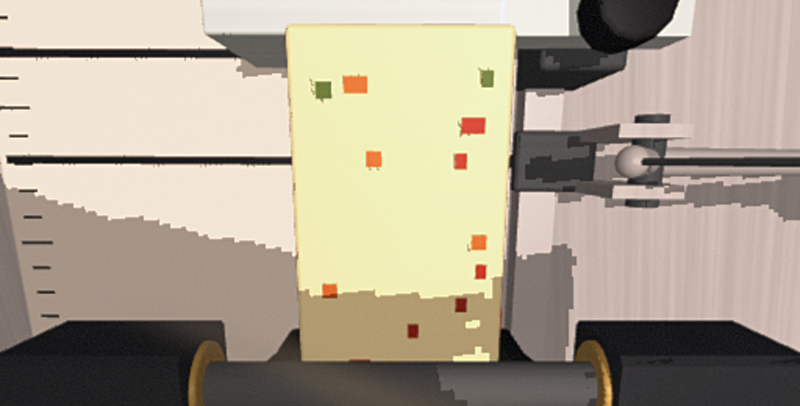

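View pics/s4.png

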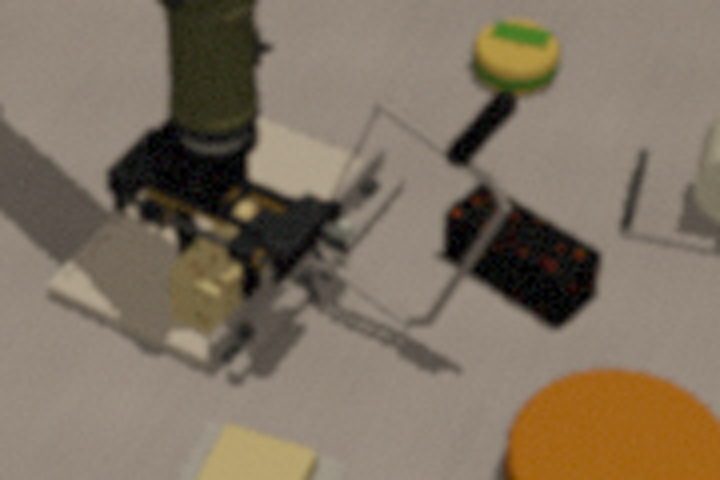

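Block sits against the fence and stop with the slot line parallel to it. The bow is still raised, clear of the gripper. One last light push on the stop side, then hand in.

>>> {"method": "step_arm", "body": {"delta_pos": [[0.003,0,0],[0.006,0,0],[0.006,0,0],[0.006,0,0],[0.006,0,0],[0.006,0,0],[0.006,0,0],[0.006,0,0]], "rot": [[0,0,0],[0,0,0],[0,0,0],[0,0,0],[0,0,0],[0,0,0],[0,0,0],[0,0,0]], "gripper": [-1,-1,-1,-1,-1,-1,-1,-1]}}

```text
time_s: 19.98
tool_pos: [0.5671, -0.1453, 0.0631]
tool_rot: [-179.7, 0.4, 83.9]
force: [-10.6, -9.6, 0.6]
grip_width: 0.0558
grasp_force: 45.0
```

```bash
python3 -c "
from cell import env
print(env.sign_off())"
```

```text
the job is handed in; nothing more can be done
None
```

I set the herb cheese block in the corner on the bow's side of the stop, held against the back fence and the stop with about 10 N each by the wrist force reading. The gripper holds it about 65 mm beyond the wire's plane, the bow is still raised, and I handed the job in at about 20 s; the sign-off gave no verdict.

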